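# Hang the tape holder on its screw

## Task

Lift the blue tape holder out of its wooden stand and hang it on the screw of the upright plywood board: pass the big hole of its keyhole over the screw head, then, keeping it pushed in against the rubber buffers, pull it straight down until the screw is fully home at the top of the slot, and let go. The screw was driven by eye, so feel for it gently and never lean hard on the screw or the board (stay under 25 N). Leave the other things on the table where they are.

Things in the scene. Friction and masses are not known exactly. Their poses are not given: they have to be found in the camera images.
- grip (a point): Centre of the black grip bar along the top of the tape holder. The bar is 16 mm thick (x), 64 mm long (y), 34 mm high (z), symmetric about the plate; pinch it across its thickness, from above. Axes: x through the plate towards its back, z up. The holder's lower edge is 143 mm below this point, the top of the bar 17 mm above it.
- slot (a point): Point in mid-thickness of the holder's plate where the screw's axis lies when fully home: the closed upper end of the keyhole slot, 68 mm straight below point grip, same axes. The slot, 8.5 mm wide, runs down from here into the big entry hole (15.5 mm wide, 18.5 mm high, corners cut at 45 degrees, centre 18 mm below this point, 86 mm below point grip).
- screw_mark (a point): Nominal place of the screw: on the board's front face, mid-width, 105 mm above the table. x into the board, y along it, z up. The real screw is at this height but up to 16 mm to either side (y), not measured; it stands square out of the board: neck 5 mm thick, round flat head 12.5 mm wide and 5 mm thick, its underside 9 mm and its front 14 mm off the board.
- board: The fixed upright plywood board, 260 mm wide, 135 mm high, 18 mm thick, with its foot (105 mm deep) and ribs behind it; it carries the screw and the buffers. Origin on the table at the middle of the front face's lower edge; x into the board, z up.
- stand: Fixed wooden stand of the holder: base 90 x 170 x 12 mm, two grooved posts 92 mm high (above the table) at its ends (y = -62 and +62 mm) that guide the plate's sides with about 1 mm play; the holder must be lifted at least 85 mm straight up to come clear. Origin under the centre of its base; y along the plate.
- holder: The tape holder, loose, about 0.18 kg: an upright blue plate 5 mm thick (x), 120 mm wide (y), 160 mm high with its bar, standing in the stand. A steel tape peg, 10 mm thick, stands 50 mm out of its front (-x), 25 mm above its lower edge. Origin at the middle of the plate's lower edge, axes as point grip.
- tape_measure: Yellow tape measure, 67 x 85 x 31 mm, a bystander; origin at its underside.
- tape_masking: Roll of beige masking tape lying flat, 104 mm diameter, 25 mm high, a bystander; origin at its underside.
- tape_black: Small roll of black tape lying flat, 64 mm diameter, 19 mm high, a bystander; origin at its underside.
- screw_tin: Round grey tin of screws, 66 mm diameter, 41 mm high, a bystander; origin at its underside.
- ear_muffs: Black ear muffs, 208 x 206 x 98 mm, a bystander; origin at its underside.
- buffers_mid (a point): Midway between two sprung rubber buffers (10 mm diameter, 38 mm to either side along y) on the board's face at screw height. They stand 10 mm off the board and push the plate outwards with 1.5 N when touched, 3 N when it is hung (its back 4 mm off the board), 4 N when pressed flush; their friction keeps it from dropping home by itself.
Things that resemble listed ones, but are neither listed nor needed, are in the scene too. Of the things that look like the stand, the larger one is meant.

How it is judged:
By the outcome, as a careful person would: the job done as asked, in the order asked, and still so for the second after the job is handed in, with the robot touching nothing.
It also fails if it takes over 72 s, if anything falls off the work surface, if the arm or the gripper's body presses on something with over 40 N, if the wrist force passes 120 N, or if a joint passes its speed limit or range.

## Robot

A 7-joint arm with a two-finger parallel gripper is mounted at the origin on the work surface; the furniture and walls round the work are solid. World frame = base frame: x ahead of the robot, y to its left, z up, the work surface at z = 0. Lengths are in mm, angles in rad, forces in N, time in s.
With the tool pointing down it reaches from about 400 to 875 mm from the base axis. Payload 4.4 kg.
Tool frame: the origin (TCP) lies on the centre line of the jaws, within the pads' length; the fingertips stand 25 mm ahead of it and the grasp point (between the pads) lies 6 mm ahead of it (ctrl.finger_overhang is the distance from the TCP to the fingertips, in mm); z points along the fingers, y is the line along which they close (so a half turn about z gives the same grasp; the last joint's range is limited). The gripper opens to 85 mm and grips with 20 to 120 N. Pads are 22 mm wide; open, the fingers measure 114 mm over their backs; the gripper's body (76 mm by 85 mm) begins 54 mm behind the grasp point. The pads swing forward as they close: fully open they stand 13 mm farther back than shut.
Start: joints at [1.164, 0.628, 0.038, 1.517, -0.027, 0.996, -0.02], TCP at [217.284, -612.622, 256.313] pointing down, gripper open.
Joint ranges: [-3.06, 3.06], [-0.37, 2.12], [-1.25, 1.32], [0.18, 2.47], [-1.1, 4.24], [0.23, 1.98], [-2.94, 2.94]. Speed limits (rad/s): [2.57, 2.57, 3.14, 3.14, 3.14, 3.14, 3.14].

## Interface

Orientations are given as [roll, pitch, yaw] about the fixed x, y, z axes, in that order (R = Rz(yaw) Ry(pitch) Rx(roll)).
In Python, from cell import ctrl gives the robot as it stands. The module is installed in compiled form; this text tells all that it offers.
- The arm moves only by the tool play_rows, never from a script. Its argument "targets" is a list of rows, each a list of 5 numbers: the closure, from 0 (fully open) to 1 (shut), then the shift along the tool's x, y, z in cm, then the turn about the tool's z in degrees. In form: [[gripper, dx, dy, dz, spin], ...]. A call has 1 to 10 rows; each row is the pose to reach, as a shift and turn from the pose commanded when the call began, along the tool's axes at that moment; what a row does not reach only later rows make up. A row lasts 1/10 s, in which the tool goes at most 50 mm and 8.59 degrees, less where a joint would pass 70% of its speed; a pose out of reach is approached as far as the arm can. A call with a gripper value outside its range is refused whole. The fingers move at their own pace and stop on an object; the grip force is fixed at half the most. Time passes only in rows, so rows that repeat a pose let the fingers close. It gives the time, the measured TCP pose, the force, the opening and the grip force at its end, in the units of the state.
- ctrl.read_state(): the state, without advancing time (a new reading comes with each control period).
- ctrl.get_image(name): name is "side" or "top" or "wrist"; returns (picture, depth): 384x512x3 uint8, red, green, blue; 384x512 float32, mm along the optical axis (not along the pixel's ray), 0 where there is no reading.
- ctrl.calibration(name): a dict with "vfov" (degrees; the focal length in pixels is half the picture's height over the tangent of half this angle, whatever the lens; pixels are square), "cx", "cy" (the principal point, pixels), "k1" (the pictures are not rectified: a ray, as slopes to the right and down, at radius r is drawn at 1 + k1 r^2 times it, then the intrinsics apply), "extrinsics" (4x4, takes a point from camera to world coordinates); the wrist camera has in their place "mount" (4x4, takes a point from camera to tool coordinates, whose origin is the TCP and whose axes are the flange's). Camera axes: x right, y down, z forward; pixel columns grow to the right and rows downward; lengths in mm; the calibration is good to about 2 mm. A picture is of the moment at which its call begins: read the wrist's pose just before it. calibration takes no time and is no camera call.
- ctrl.finish_job(): hands the job in; it is judged then, once.
Trained networks look in the newest picture that a camera, given by its name, has taken for a name from the list of things; names that differ only in an ending like _2 or _b are one class to them, and where a whole thing is asked for, a point or a joint stands for the part that bears it (a point fixed in the world has none). Each returns a list of dicts, best first, with "confidence" (0 to 1); they miss things now and then, are a little off and sometimes report something else, mostly with a low value. They report only what shows in the picture. A call takes as long as a camera call. They do not tell look-alikes from the thing itself.
- ctrl.search_frame(camera, name): "bbox" ([left, top, right, bottom] in pixels, round what is visible of it).
- ctrl.trace(camera, name): "pixels" (384x512 bool, what is visible of it) and "bbox" ([left, top, right, bottom] in pixels, round what is visible of it).
The state is a dict: "clock": time; "qpos": joint angles; "qd": joint speeds; "tau": joint torques, N m; "eef_pos": TCP position; "tool_rot": TCP orientation; "force": force on the tool from outside, world axes, zero at the start; "torque": the same for the moment, N m; "width": finger opening in mm; "gripper_force": force on a finger pad.
Only numpy, scipy, OpenCV 4.12 (cv2) and the standard library are available. Lean on these libraries where they do the work, as an engineer would, in place of code of your own. Each camera call takes 0.05 s, during which the arm holds its last target. There are 200 camera calls.

## Working session

There is one attempt and no reset: what is moved stays moved. The work goes in short steps, Python scripts to look and compute and a tool call to move; the robot and the scene stay as the last step left them, time stands still between calls to the robot, and variables do not carry over. Pictures are saved under pics/ and viewed, at most 10 in all, crops included, and the job is handed in when it is done.

Besides the shell and the picture viewer there is one more tool, called in YAML: its name, and indented under it one key for each argument. play_rows: Moves the arm, as the interface text tells. Its arguments: {"type":"object","properties":{"targets":{"type":"array"}},"required":["targets"]}

```bash
mkdir -p pics
cat > h.py <<'E'
import numpy as np, cv2
from cell import ctrl
from scipy.spatial.transform import Rotation as R
def T_of(cam,s=None):
    c=ctrl.calibration(cam)
    if cam!='wrist': return c,np.array(c['extrinsics'])
    s=s or ctrl.read_state(); T=np.eye(4); T[:3,:3]=R.from_euler('xyz',s['tool_rot']).as_matrix(); T[:3,3]=s['eef_pos']
    return c,T@np.array(c['mount'])
def cloud(cam,depth,s=None):
    c,T=T_of(cam,s); f=192/np.tan(np.radians(c['vfov'])/2)
    K=np.array([[f,0,c['cx']],[0,f,c['cy']],[0,0,1]])
    v,u=np.mgrid[:384,:512]
    p=np.stack([u.ravel(),v.ravel()],1).astype(np.float64)[:,None]
    n=cv2.undistortPoints(p,K,np.array([c['k1'],0,0,0.]))[:,0]
    P=np.c_[n,np.ones(len(n))]*depth.reshape(-1,1)
    P=P@T[:3,:3].T+T[:3,3]
    P[depth.ravel()<=0]=np.nan
    return P.reshape(384,512,3)
def shot(cam):
    s=ctrl.read_state(); im,d=ctrl.get_image(cam); return im,d,cloud(cam,d,s)
E
python3 - <<'E'
from h import *
s=ctrl.read_state(); print(s['eef_pos'],s['tool_rot'],s['force'],s['width'],ctrl.finger_overhang)
ims=[]
for cam in ['side','top']:
    im,d,P=shot(cam); np.save(cam+'.npy',P); np.save(cam+'im.npy',im); cv2.imwrite(f'pics/{cam}.png',cv2.resize(im[:,:,::-1],(800,600)))
    for n in ['holder','stand','board']:
        for r in ctrl.trace(cam,n):
            m=r['pixels']; q=P[m]; q=q[~np.isnan(q[:,0])]
            print(cam,n,round(r['confidence'],2),np.round(r['bbox']),np.round(np.percentile(q,[2,50,98],axis=0)).tolist() if len(q) else '')
E
```

```text
[ 217.07717146 -612.05672545  255.39678796] [-3.13967696e+00  4.12327393e-05  3.40798222e-01] [-0.44130471 -0.10617015  0.23257963] 85.40741701826802 25.0
side holder 0.79 [290. 118. 312. 166.] [[439.0, -271.0, 11.0], [468.0, -210.0, 106.0], [487.0, -158.0, 176.0]]
side stand 0.86 [284. 184. 316. 226.] [[341.0, -70.0, 1.0], [372.0, -9.0, 11.0], [411.0, 56.0, 72.0]]
side stand 0.68 [278. 136. 322. 182.] [[418.0, -281.0, 3.0], [460.0, -172.0, 15.0], [524.0, -127.0, 94.0]]
side stand 0.53 [290. 118. 313. 166.] [[436.0, -271.0, 14.0], [468.0, -208.0, 105.0], [487.0, -157.0, 176.0]]
side board 0.79 [172. 156. 241. 238.] [[608.0, -16.0, 6.0], [615.0, 147.0, 52.0], [725.0, 235.0, 139.0]]
top holder 0.97 [325. 196. 364. 224.] [[429.0, -264.0, 12.0], [467.0, -207.0, 112.0], [485.0, -157.0, 175.0]]
top holder 0.26 [199. 136. 286. 171.] [[610.0, -20.0, 2.0], [665.0, 107.0, 20.0], [729.0, 231.0, 139.0]]
top stand 0.75 [309. 193. 367. 232.] [[415.0, -285.0, 6.0], [455.0, -185.0, 13.0], [526.0, -127.0, 94.0]]
top stand 0.73 [255. 228. 296. 250.] [[344.0, -69.0, 5.0], [374.0, -6.0, 10.0], [411.0, 56.0, 72.0]]
top stand 0.27 [348. 262. 376. 288.] [[223.0, -316.0, 11.0], [258.0, -276.0, 30.0], [296.0, -244.0, 36.0]]
top board 0.72 [201. 135. 286. 171.] [[610.0, -18.0, 10.0], [632.0, 103.0, 21.0], [725.0, 228.0, 139.0]]
```

View pics/side.png

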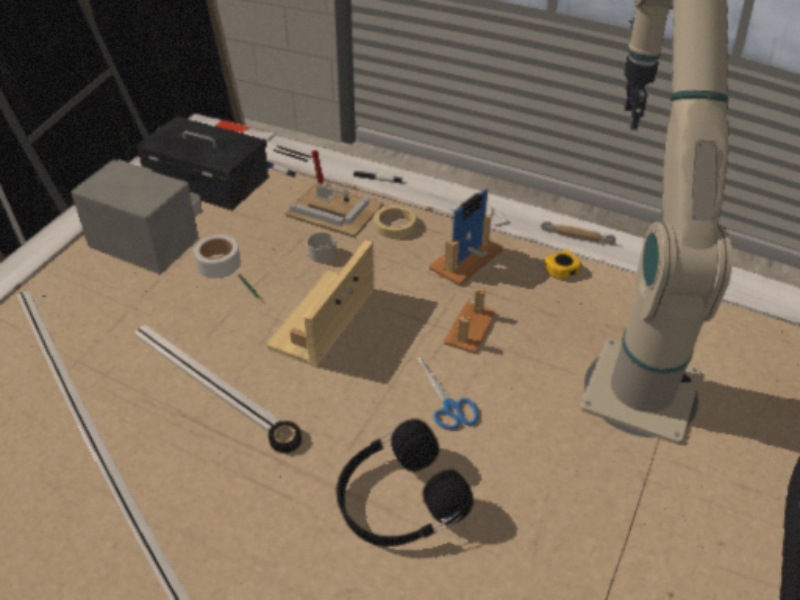

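View pics/top.png

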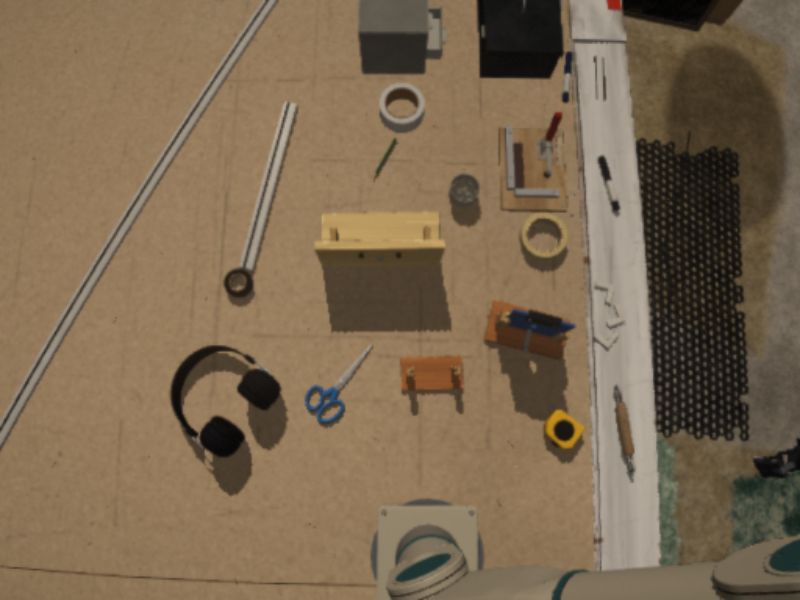

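Run:
```python
from h import *
def line(Q,lab):
    xy=Q[:,:2].astype(np.float32); vx,vy,x0,y0=cv2.fitLine(xy,cv2.DIST_HUBER,0,0.01,0.01).ravel()
    t=(xy-[x0,y0])@[vx,vy]; lo,hi=np.percentile(t,[1,99]); mid=np.array([x0,y0])+[vx*(lo+hi)/2,vy*(lo+hi)/2]
    print(lab,len(Q),'mid',np.round(mid,1),'ang',round(np.degrees(np.arctan2(vy,vx)),2),'len',round(hi-lo,1),'z',np.round(np.percentile(Q[:,2],[2,98]),1))
for cam in ['side','top']:
    P=np.load(cam+'.npy'); im=np.load(cam+'im.npy').astype(int); Q=P.reshape(-1,3); ok=~np.isnan(Q[:,0])
    b=lambda x0,x1,y0,y1,z0,z1: ok&(Q[:,0]>x0)&(Q[:,0]<x1)&(Q[:,1]>y0)&(Q[:,1]<y1)&(Q[:,2]>z0)&(Q[:,2]<z1)
    line(Q[b(400,540,-300,-120,135,175)],cam+' bar')
    line(Q[b(400,540,-300,-120,171,182)],cam+' bar top')
    line(Q[b(400,540,-300,-120,98,140)],cam+' plate')
    line(Q[b(560,760,-60,280,132,145)],cam+' board top')
    line(Q[b(560,640,-60,280,20,130)],cam+' board face')
```

```text
side bar 207 mid [ 468.8 -212.1] ang 76.46 len 120.8 z [137.6 174.2]
side bar top 62 mid [ 469.8 -217. ] ang 78.34 len 103.0 z [171.1 177.9]
side plate 185 mid [ 469.7 -212.7] ang 76.17 len 119.6 z [ 98.8 138.9]
side board top 345 mid [619.  105.6] ang -88.48 len 255.3 z [132.4 140.7]
side board face 1158 mid [612.  106.9] ang -88.98 len 256.2 z [ 22.5 128. ]
top bar 231 mid [ 468.2 -211.5] ang 75.45 len 116.9 z [138.3 174.8]
top bar top 93 mid [ 469.6 -213.5] ang 76.51 len 99.1 z [171.2 176.6]
top plate 71 mid [ 469.  -209.6] ang 75.32 len 121.8 z [ 98.1 136.5]
top board top 469 mid [620.5 103.5] ang -88.52 len 255.6 z [132.5 140.2]
top board face 693 mid [612.6 104.4] ang -88.74 len 253.2 z [ 23.1 127.3]
```

Side picture (800x600 scale): the blue holder is in the larger stand at about (470,230). The smaller, empty look-alike stand is at (472,325). The board is at (335,300), with the screw and buffers as dark dots at (338–355,285–303). In the top picture the holder is at (535,322), the small stand at (432,375) and the board at (380,235).

Possible confusions are large stand (535,330) against small stand (432,375). I choose the larger one, which carries the only blue plate. I'll check it with a close wrist view.

play_rows:
  targets:
    - [0,3.7,-2.9,-0.5,-6]
    - [0,7.4,-5.8,-1,-12]
    - [0,11.1,-8.8,-2,-20]
    - [0,14.9,-11.7,-3,-28]
    - [0,18.6,-14.7,-4,-34]
    - [0,22.3,-17.6,-5,-40]
    - [0,26,-20.5,-6,-46]
    - [0,29.7,-23.5,-6.5,-52]
    - [0,33.4,-26.4,-7,-56.5]
    - [0,37.1,-29.4,-7,-56.5]

```text
clock: 1.4
eef_pos: [469.9, -210.2, 327.4]
tool_rot: [3.139, 0.0, 1.328]
force: [0.0, -0.6, -0.2]
width: 85.2
gripper_force: 0.0
```

play_rows:
  targets:
    - [0,0,0,0,0]
    - [0,0,0,0,0]

```text
clock: 1.6
eef_pos: [469.1, -210.5, 326.4]
tool_rot: [3.141, 0.0, 1.33]
force: [-0.9, 0.0, 0.6]
width: 85.3
gripper_force: 0.0
```

Run:
```python
from h import *
s=ctrl.read_state(); print(s['clock'],s['eef_pos'],np.degrees(s['tool_rot']),s['qpos'])
print(np.round(ctrl.calibration('wrist')['mount'],3).tolist(),ctrl.calibration('wrist')['vfov'])
im,d,P=shot('wrist'); np.save('w1.npy',P); np.save('w1im.npy',im); cv2.imwrite('pics/w1.png',im[:,:,::-1])
for n in ['grip','holder','stand']:
    for r in ctrl.trace('wrist',n):
        q=P[r['pixels']]; q=q[~np.isnan(q[:,0])]
        print(n,r['confidence'],r['bbox'],np.round(np.percentile(q,[2,50,98],axis=0)).tolist() if len(q) else '')
```

```text
1.6 [ 469.1197145  -210.5020658   326.41305223] [1.79994612e+02 1.23964363e-02 7.62019874e+01] [ 0.58351299  0.36571065 -0.29986094  1.7908512   0.12583321  1.00351303
 -0.00625917]
[[0.001, -0.951, -0.31, 78.653], [1.0, 0.001, 0.0, -0.485], [-0.0, -0.31, 0.951, -118.773], [0.0, 0.0, 0.0, 1.0]] 64.14126565852384
grip 0.95 [215.6, 113.0, 264.6, 241.7] [[426.0, -261.0, 42.0], [470.0, -207.0, 173.0], [485.0, -157.0, 174.0]]
holder 0.87 [215.1, 109.6, 264.9, 242.6] [[424.0, -271.0, 13.0], [469.0, -207.0, 172.0], [485.0, -157.0, 174.0]]
stand 0.6 [109.5, 0.1, 185.9, 72.8] [[342.0, -74.0, 5.0], [379.0, -31.0, 11.0], [410.0, 13.0, 72.0]]
stand 0.56 [223.4, 89.3, 289.9, 222.4] [[417.0, -293.0, 11.0], [477.0, -194.0, 13.0], [523.0, -132.0, 93.0]]
```

View pics/w1.png

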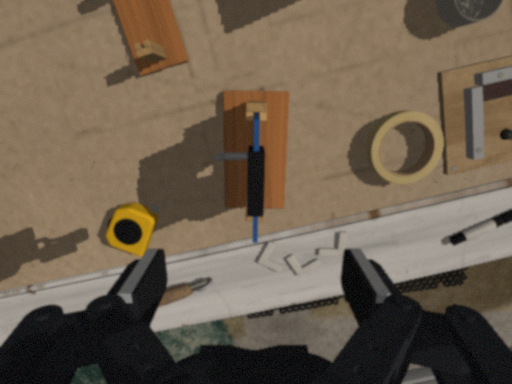

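The wrist picture shows the holder in the larger stand: black bar at columns 248–264, rows 145–217, peg at (235,157), and the smaller stand at (150,40). The choice is right and the bar is nearly parallel to the jaws. Next I'll measure the bar top.

Run:
```python
from h import *
P=np.load('w1.npy'); im=np.load('w1im.npy').astype(int)
m=(P[:,:,2]>160)&(P[:,:,2]<190)&(im.max(2)<60)
m[260:]=0
v,u=np.where(m); print(len(v),u.min(),u.max(),v.min(),v.max())
q=P[m]; (c,sz,a)=cv2.minAreaRect(q[:,:2].astype(np.float32)); print(c,sz,a,np.median(q[:,2]))
print(cv2.minAreaRect(np.c_[u,v].astype(np.float32)))
x=q[:,:2]; mu=x.mean(0); U=np.linalg.svd(x-mu)[2]; print(mu,np.degrees(np.arctan2(U[0,1],U[0,0])))
B=im[:,:,2]-im[:,:,0]; mp=(P[:,:,2]>90)&(P[:,:,2]<150)&(B>40); x=P[mp][:,:2]; print('plate',len(x),x.mean(0),x.min(0),x.max(0))
# target from tool frame
Rm=R.from_euler('xyz',[np.pi,0,np.radians(76.2)]).as_matrix(); print('tool delta',Rm.T@(np.r_[np.array(c),155]-np.array(ctrl.read_state()['eef_pos'])))
```

```text
1064 247 263 148 215
(469.3014221191406, -213.71493530273438) (62.9812126159668, 14.989422798156738) 75.87387084960938 173.0753352812763
((254.99996948242188, 181.49996948242188), (66.99998474121094, 15.999998092651367), 90.0)
[ 469.56490665 -212.45754536] -104.72767795540656
plate 7 [ 484.47265254 -156.21097859] [ 483.47576559 -156.47708552] [ 485.46932203 -155.91891813]
tool delta [-1.34926824e-01  1.62734935e+00  1.71178254e+02]
```

play_rows:
  targets:
    - [0,0,0.05,4,0.4]
    - [0,-0.1,0.1,8,0.4]
    - [0,-0.1,0.1,11,0.4]
    - [0,-0.1,0.1,13,0.4]
    - [0,-0.1,0.1,14,0.4]
    - [0,-0.1,0.1,14,0.4]

```text
clock: 2.4
eef_pos: [468.4, -213.4, 185.3]
tool_rot: [-3.139, -0.0, 1.318]
force: [-0.0, 0.3, 0.8]
width: 85.3
gripper_force: 0.0
```

Run:
```python
from h import *
for i in range(3):
    s=ctrl.read_state(); print(s['clock'],np.round(s['eef_pos'],2),np.degrees(s['tool_rot'][2]))
    im,d,P=shot('wrist')
    m=(P[:,:,2]>160)&(P[:,:,2]<190)&(im.max(2)<60)
    n,l,st,ce=cv2.connectedComponentsWithStats(m.astype(np.uint8)); k=[j for j in range(1,n) if st[j,4]>300]
    for j in k:
        q=P[l==j]; print(st[j],cv2.minAreaRect(q[:,:2].astype(np.float32)),np.median(q[:,2]))
```

```text
2.4 [ 468.41 -213.41  185.33] 75.52919467334974
[ 241  192   34  124 3654] ((469.74169921875, -215.06295776367188), (66.06377410888672, 15.499648094177246), 76.27678680419922) 173.03982239762422
[152 249  14  52 438] ((426.45660400390625, -202.65451049804688), (21.57840919494629, 1.848246455192566), 76.62590789794922) 183.75812973702023
[342 250  15  50 428] ((509.8294982910156, -223.97872924804688), (21.529911041259766, 2.0645456314086914), 75.5502700805664) 184.28119829296043
2.45 [ 469.26 -213.44  186.38] 75.5546927570492
[ 239  192   34  123 3587] ((469.2883605957031, -215.033447265625), (66.11186981201172, 15.624198913574219), 75.61907196044922) 173.05501207838304
[152 249  15  52 408] ((427.54193115234375, -202.8896484375), (21.876188278198242, 2.0418007373809814), 78.71154022216797) 184.15094886995072
[342 250  14  49 379] ((510.4486389160156, -224.00538635253906), (21.611103057861328, 1.9193549156188965), 75.13727569580078) 184.598565922971
2.5 [ 469.8  -213.43  187.05] 75.57095214764003
[ 237  192   34  122 3564] ((469.175537109375, -214.78060913085938), (65.55440521240234, 15.543109893798828), 75.84716033935547) 173.0452082361836
[152 249  14  48 389] ((427.8316650390625, -203.3087158203125), (22.430002212524414, 2.129772186279297), 78.31768035888672) 184.4256836335299
[342 250  13  49 349] ((510.6555480957031, -224.3378448486328), (22.288036346435547, 2.119882345199585), 73.42495727539062) 184.8914960217897
```

play_rows:
  targets:
    - [0,-0.15,0,1.5,0]
    - [0,-0.15,0,2.6,0]
    - [0,-0.15,0,2.6,0]
    - [0.5,-0.15,0,2.6,0]
    - [1,-0.15,0,2.6,0]
    - [1,-0.15,0,2.6,0]
    - [1,-0.15,0,2.6,0]
    - [1,-0.15,0,2.6,0]
    - [1,-0.15,0,2.6,0]
    - [1,-0.15,0,2.6,0]

```text
clock: 3.55
eef_pos: [469.5, -214.3, 160.7]
tool_rot: [3.14, 0.0, 1.32]
force: [1.0, 0.6, 3.3]
width: 15.2
gripper_force: 59.1
```

play_rows:
  targets:
    - [1,0,0,-1,0]
    - [1,0,0,-3,0]
    - [1,0,0,-5,0]
    - [1,0,0,-7,0]
    - [1,0,0,-9,0]
    - [1,0,0,-11,0]
    - [1,0,0,-13,0]
    - [1,0,0,-13,0]
    - [1,0,0,-13,0]

```text
clock: 4.45
eef_pos: [468.5, -214.1, 290.2]
tool_rot: [-3.141, 0.0, 1.32]
force: [-0.4, -0.2, -2.4]
width: 15.3
gripper_force: 59.5
```

play_rows:
  targets:
    - [1,3,-0.1,0,-1]
    - [1,7,-0.2,0,-3]
    - [1,11,-0.4,0,-5]
    - [1,15,-0.5,0,-7]
    - [1,19,-0.6,0,-9]
    - [1,23,-0.8,0,-11]
    - [1,27,-0.9,0,-13]
    - [1,30.5,-1,0,-15]
    - [1,32.7,-1.1,0,-15.6]
    - [1,32.7,-1.1,0,-15.6]

```text
clock: 5.45
eef_pos: [538.7, 109.8, 288.9]
tool_rot: [-3.139, -0.003, 1.599]
force: [0.1, 0.6, -1.9]
width: 15.4
gripper_force: 59.4
```

play_rows:
  targets:
    - [1,0,0,2,0]
    - [1,0,0,5,0]
    - [1,0,0,7,0]
    - [1,0,0,7,0]
    - [1,0,0,7,0]
    - [1,0,0,7,0]

```text
clock: 6.05
eef_pos: [540.2, 105.1, 221.2]
tool_rot: [3.14, -0.0, 1.592]
force: [-0.6, -0.5, -0.9]
width: 15.3
gripper_force: 59.4
```

Run:
```python
from h import *
Es=[]
for i in range(4):
    s=ctrl.read_state(); Es.append(np.r_[s['eef_pos'],np.degrees(s['tool_rot'])])
    im,d,P=shot('wrist')
E=np.array(Es); print(np.round(E,2))
np.save('w2.npy',P); np.save('w2im.npy',im); cv2.imwrite('pics/w2.png',cv2.resize(im[:,:,::-1],(768,576),interpolation=cv2.INTER_CUBIC))
# board top edge front
m=(P[:,:,2]>130)&(P[:,:,2]<142)&(P[:,:,0]>600); q=P[m]; print(len(q),np.percentile(q,[1,50,99],axis=0))
```

```text
[[ 5.4017e+02  1.0514e+02  2.2119e+02  1.7991e+02 -1.0000e-02  9.1200e+01]
 [ 5.4028e+02  1.0523e+02  2.2140e+02  1.7989e+02 -2.0000e-02  9.1200e+01]
 [ 5.4025e+02  1.0531e+02  2.2143e+02  1.7988e+02 -2.0000e-02  9.1210e+01]
 [ 5.4015e+02  1.0531e+02  2.2137e+02  1.7989e+02 -1.0000e-02  9.1220e+01]]
7509 [[607.76886814  45.02639546 130.58634384]
 [616.9877451  155.14635653 136.05173865]
 [627.72348101 230.63471754 137.69900768]]
```

View pics/w2.png

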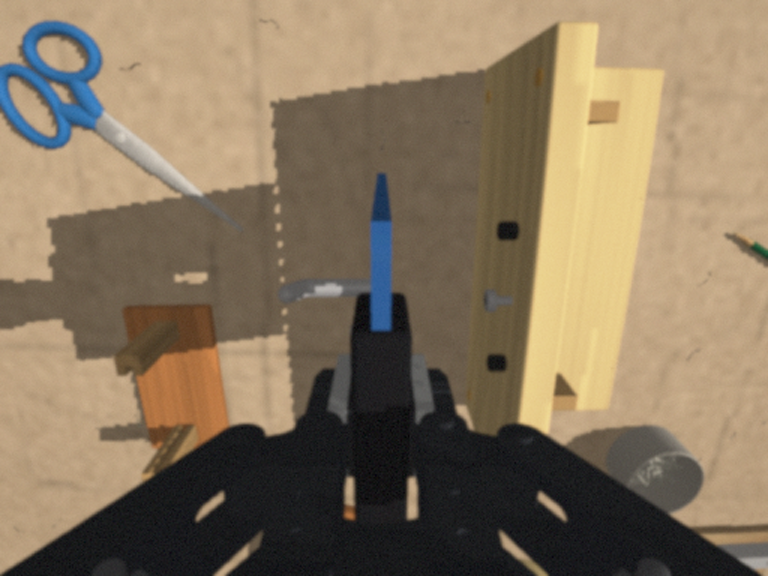

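The wrist picture shows the holder gripped, with the bar at (383,380). On the board face the screw head is at (492,300) between the buffers at (507,230) and (497,362). I'll measure them in 3D from the depth.

Run:
```python
from h import *
P=np.load('w2.npy'); im=np.load('w2im.npy').astype(int)
sat=im.max(2)-im.min(2)
def rep(n,m,box):
    M=np.zeros_like(m); r0,r1,c0,c1=box; M[r0:r1,c0:c1]=m[r0:r1,c0:c1]; M&=~np.isnan(P[:,:,0])
    q=P[M]; v,u=np.where(M); print(n,len(q),'px u',u.min(),u.max(),'v',v.min(),v.max(),np.round(np.percentile(q,[3,50,97],axis=0),1).tolist())
    return q
rep('buf-',im.max(2)<60,(140,168,325,350))
rep('buf+',im.max(2)<60,(230,255,322,345))
q=rep('screw',(sat<35)&(P[:,:,2]>90),(188,214,318,348))
h=q[q[:,0]<np.percentile(q[:,0],50)]; print('head',np.round(np.percentile(h,[2,50,98],axis=0),1).tolist())
q=rep('head z>',(sat<35)&(P[:,:,2]>105),(188,214,318,348))
B=im[:,:,2]-im[:,:,0]
q=rep('plate',B>40,(110,225,240,270))
for z in [130,150,170]:
    z
top=q[q[:,2]>np.percentile(q[:,2],97)-4]; print('plate top',np.round(np.percentile(top,[1,50,99],axis=0),1).tolist())
rep('face',(P[:,:,2]>60)&(P[:,:,2]<125)&(P[:,:,0]>600)&(sat>40),(100,250,318,360))
f=P[(P[:,:,2]>115)&(P[:,:,2]<130)&(P[:,:,0]>600)&(sat>40)]; a=cv2.fitLine(f[:,:2].astype(np.float32),cv2.DIST_HUBER,0,.01,.01).ravel(); print('face line',a,np.degrees(np.arctan2(a[1],a[0])))
bk=(im.max(2)<60)&(P[:,:,2]>200-20); q=rep('bar',bk,(190,350,238,275))
for r in range(196,345,8): print(r,np.round(P[r,256],0).tolist(),im[r,256].tolist(),end=';')
```

```text
buf- 156 px u 332 345 v 148 159 [[599.7, 136.3, 106.3], [603.7, 140.7, 110.2], [608.5, 144.7, 111.7]]
buf+ 122 px u 325 337 v 236 247 [[601.6, 61.2, 104.6], [605.3, 65.8, 110.0], [610.0, 68.8, 111.7]]
screw 201 px u 323 342 v 193 207 [[596.4, 97.4, 103.1], [600.3, 102.8, 108.8], [610.6, 107.4, 112.7]]
head [[596.3, 96.8, 103.4], [597.6, 102.9, 110.5], [600.0, 107.7, 112.8]]
head z> 189 px u 323 342 v 193 207 [[596.4, 97.3, 105.6], [600.3, 102.7, 109.1], [610.3, 107.5, 112.7]]
plate 1275 px u 246 261 v 117 220 [[536.0, 137.6, 155.3], [538.4, 154.7, 231.6], [540.9, 165.4, 232.8]]
plate top [[535.9, 137.4, 230.2], [538.4, 152.0, 231.8], [541.1, 165.3, 233.2]]
face 1482 px u 323 358 v 100 249 [[608.4, 61.4, 61.5], [610.2, 123.6, 92.9], [611.8, 178.0, 122.9]]
face line [ 2.6939189e-02 -9.9963707e-01  6.0924237e+02  1.5825230e+02] -88.45631
bar 5051 px u 238 274 v 195 349 [[533.1, 78.5, 214.8], [540.2, 113.5, 233.7], [547.0, 137.3, 234.9]]
196 [539.0, 147.0, 232.0] [51, 100, 156];204 [540.0, 144.0, 232.0] [48, 94, 152];212 [540.0, 140.0, 232.0] [52, 96, 154];220 [540.0, 137.0, 232.0] [40, 65, 101];228 [540.0, 135.0, 234.0] [32, 27, 29];236 [540.0, 131.0, 233.0] [36, 35, 37];244 [540.0, 128.0, 233.0] [34, 29, 33];252 [540.0, 124.0, 233.0] [31, 31, 33];260 [540.0, 122.0, 235.0] [32, 32, 34];268 [540.0, 117.0, 234.0] [33, 33, 36];276 [540.0, 113.0, 234.0] [18, 19, 25];284 [540.0, 110.0, 234.0] [18, 19, 21];292 [540.0, 106.0, 234.0] [24, 24, 29];300 [541.0, 102.0, 233.0] [19, 21, 20];308 [541.0, 98.0, 234.0] [19, 17, 19];316 [541.0, 93.0, 234.0] [17, 18, 19];324 [541.0, 90.0, 234.0] [16, 19, 14];332 [541.0, 85.0, 234.0] [19, 17, 22];340 [541.0, 80.0, 233.0] [29, 24, 29];
```

play_rows:
  targets:
    - [1,-0.1,1,0.6,0]
    - [1,-0.3,2,1.2,0]
    - [1,-0.4,3,1.8,0]
    - [1,-0.42,4,2.4,0]
    - [1,-0.42,4.5,2.46,0]
    - [1,-0.42,4.5,2.46,0]
    - [1,-0.42,4.5,2.46,0]
    - [1,-0.42,4.5,2.46,0]

```text
clock: 7.05
eef_pos: [584.3, 102.2, 195.9]
tool_rot: [-3.141, -0.0, 1.593]
force: [-0.8, -0.5, -1.0]
width: 15.4
gripper_force: 59.4
```

Run:
```python
from h import *
for i in range(3):
    s=ctrl.read_state(); im,d,P=shot('wrist')
    print(np.round(s['eef_pos'],2),np.round(np.degrees(s['tool_rot']),2),np.round(s['force'],1))
im=im.astype(int)
cv2.imwrite('pics/w3.png',cv2.resize(im[90:350,180:440,::-1].astype(np.uint8),(600,600),interpolation=cv2.INTER_CUBIC))
np.save('w3.npy',P); np.save('w3im.npy',im)
ok=~np.isnan(P[:,:,0]); sat=im.max(2)-im.min(2); z=P[:,:,2]; x=P[:,:,0]
m=ok&(sat<35)&(z>98)&(z<116)&(x>590)&(x<608)&(im.max(2)>50); n,l,st,c=cv2.connectedComponentsWithStats(m.astype(np.uint8))
for j in range(1,n):
    if st[j,4]>30: print('scr',st[j],np.round(np.percentile(P[l==j],[2,50,98],axis=0),1).tolist())
m=ok&(im.max(2)<55)&(z>98)&(z<116)&(x>594); n,l,st,c=cv2.connectedComponentsWithStats(m.astype(np.uint8))
for j in range(1,n):
    if st[j,4]>30: print('buf',st[j],np.round(np.percentile(P[l==j],[2,50,98],axis=0),1).tolist())
m=ok&(im[:,:,2]-im[:,:,0]>40)&(z>90); q=P[m]; print('plate',np.round(np.percentile(q,[1,50,99],axis=0),1).tolist())
m=ok&(sat>40)&(im[:,:,0]>im[:,:,2]+40)&(z>85)&(z<128)&(x>600); q=P[m]; a=cv2.fitLine(q[:,:2].astype(np.float32),cv2.DIST_HUBER,0,.01,.01).ravel(); print(a)
```

```text
[584.32 102.23 195.95] [-179.99   -0.     91.25] [-0.8 -0.5 -1. ]
[584.37 102.22 196.02] [179.99  -0.    91.24] [ 0.1 -0.9 -1.4]
[584.44 102.18 196.06] [179.98   0.    91.24] [-0.5 -0.4 -1.1]
scr [271 199  17  17 167] [[596.4, 96.7, 106.1], [600.1, 103.2, 109.8], [607.8, 107.7, 112.8]]
buf [278 148  15  14 185] [[599.6, 136.1, 107.1], [604.3, 140.8, 110.3], [609.0, 144.8, 111.8]]
plate [[580.1, 134.1, 114.6], [582.7, 151.3, 206.3], [585.4, 162.3, 207.8]]
[ 2.1373866e-02 -9.9977154e-01  6.0894928e+02  1.8859752e+02]
```

View pics/w3.png

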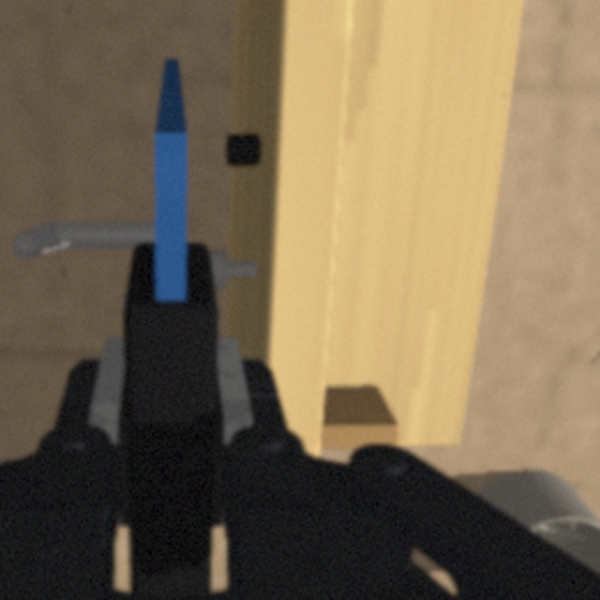

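play_rows:
  targets:
    - [1,-0.01,0.4,-0.05,0]
    - [1,-0.02,0.7,-0.06,0]
    - [1,-0.02,0.9,-0.06,0]
    - [1,-0.02,1.0,-0.06,0]
    - [1,-0.03,1.1,-0.06,0]
    - [1,-0.03,1.15,-0.06,0]
    - [1,-0.03,1.15,-0.06,0]

```text
clock: 7.9
eef_pos: [596.2, 102.0, 196.3]
tool_rot: [-3.142, 0.0, 1.592]
force: [0.2, 0.5, -1.8]
width: 15.1
gripper_force: 59.4
```

play_rows:
  targets:
    - [1,0,0.1,0,0]
    - [1,0,0.2,0,0]
    - [1,0,0.3,0,0]
    - [1,0,0.3,0,0]

```text
clock: 8.3
eef_pos: [598.7, 102.1, 196.2]
tool_rot: [-3.14, 0.0, 1.592]
force: [-1.2, -0.5, -0.2]
width: 15.5
gripper_force: 59.6
```

play_rows:
  targets:
    - [1,0,0.1,0,0]
    - [1,0,0.2,0,0]
    - [1,0,0.3,0,0]
    - [1,0,0.3,0,0]

```text
clock: 8.7
eef_pos: [601.9, 102.2, 196.2]
tool_rot: [-3.141, 0.0, 1.592]
force: [-2.7, -0.0, -0.5]
width: 15.3
gripper_force: 59.6
```

```bash
python3 -c "
from h import *
for i in range(6):
    s=ctrl.read_state(); ctrl.get_image('wrist'); print(np.round(s['eef_pos'],2),np.round(s['force'],2),np.round(s['torque'],2))"
```

```text
[601.94 102.16 196.21] [-2.67 -0.03 -0.54] [-0.01  0.64  0.08]
[601.91 102.14 196.21] [-2.   -0.15 -0.65] [-0.03  0.69  0.13]
[601.9  102.13 196.21] [-1.9  -0.4  -1.33] [-0.04  0.69  0.13]
[601.91 102.12 196.2 ] [-2.1  -0.09 -0.52] [-0.01  0.67  0.08]
[601.95 102.12 196.22] [-2.59 -0.66 -1.47] [0.01 0.67 0.12]
[601.96 102.14 196.22] [-1.95  0.2  -0.97] [-0.01  0.66  0.13]
```

play_rows:
  targets:
    - [1,0,0.1,0,0]
    - [1,0,0.2,0,0]
    - [1,0,0.3,0,0]
    - [1,0,0.35,0,0]
    - [1,0,0.38,0,0]
    - [1,0,0.38,0,0]
    - [1,0,0.38,0,0]

```text
clock: 9.7
eef_pos: [605.8, 102.2, 196.2]
tool_rot: [-3.141, 0.0, 1.592]
force: [-2.8, 0.8, -1.3]
width: 15.5
gripper_force: 59.5
```

play_rows:
  targets:
    - [1,0,0,0.2,0]
    - [1,0,0,0.4,0]
    - [1,0,0,0.6,0]
    - [1,0,0,0.8,0]
    - [1,0,0,0.8,0]

```text
clock: 10.2
eef_pos: [605.7, 102.2, 187.8]
tool_rot: [-3.141, 0.0, 1.592]
force: [-3.4, -0.0, -2.4]
width: 15.3
gripper_force: 59.6
```

play_rows:
  targets:
    - [1,0,0,0.2,0]
    - [1,0,0,0.4,0]
    - [1,0,0,0.6,0]
    - [1,0,0,0.6,0]

```text
clock: 10.6
eef_pos: [605.7, 102.2, 181.9]
tool_rot: [-3.141, 0.0, 1.592]
force: [-3.4, -0.0, -2.7]
width: 15.6
gripper_force: 59.5
```

play_rows:
  targets:
    - [1,0,0,0.1,0]
    - [1,0,0,0.2,0]
    - [1,0,0,0.3,0]
    - [1,0,0,0.3,0]

```text
clock: 11.0
eef_pos: [605.9, 102.2, 179.2]
tool_rot: [-3.141, 0.0, 1.592]
force: [-3.4, 0.2, -0.4]
width: 15.0
gripper_force: 59.6
```

play_rows:
  targets:
    - [1,0,0,0.05,0]
    - [1,0,0,0.1,0]
    - [1,0,0,0.1,0]
    - [1,0,0,0.1,0]

```text
clock: 11.4
eef_pos: [606.0, 102.2, 178.5]
tool_rot: [3.141, 0.0, 1.592]
force: [-3.7, -0.9, 1.7]
width: 15.2
gripper_force: 59.9
```

play_rows:
  targets:
    - [1,0,0,0.05,0]
    - [1,0,0,0.1,0]
    - [1,0,0,0.1,0]
    - [1,0,0,0.1,0]

```text
clock: 11.8
eef_pos: [606.1, 102.3, 178.2]
tool_rot: [3.141, 0.0, 1.592]
force: [-4.0, -0.8, 6.7]
width: 15.5
gripper_force: 60.8
```

```bash
python3 -c "
from h import *
for i in range(4):
    s=ctrl.read_state(); ctrl.get_image('wrist'); print(np.round(s['eef_pos'],2),np.round(s['force'],2),np.round(s['torque'],2))"
```

```text
[606.11 102.29 178.2 ] [-3.95 -0.78  6.69] [-0.13  1.32  0.13]
[606.11 102.26 178.18] [-5.3  -0.43  7.09] [-0.16  1.32  0.05]
[606.11 102.24 178.19] [-5.48 -0.51  6.98] [-0.17  1.29  0.06]
[606.12 102.26 178.21] [-5.82  0.46  6.3 ] [-0.16  1.32  0.07]
```

play_rows:
  targets:
    - [1,0,-0.06,-0.04,0]
    - [1,0,-0.12,-0.06,0]
    - [1,0,-0.14,-0.06,0]
    - [1,0,-0.14,-0.06,0]

```text
clock: 12.4
eef_pos: [605.6, 102.2, 178.3]
tool_rot: [3.139, -0.0, 1.592]
force: [-0.8, -0.3, 2.8]
width: 15.2
gripper_force: 60.2
```

play_rows:
  targets:
    - [0.85,0,0,0,0]
    - [0.7,0,0,0,0]
    - [0.6,0,0,0,0]
    - [0.5,0,0,0,0]
    - [0.4,0,0,0,0]
    - [0.4,0,0,0,0]
    - [0.4,0,0,0,0]

```text
clock: 13.1
eef_pos: [604.5, 102.2, 177.9]
tool_rot: [-3.142, -0.0, 1.592]
force: [-0.1, -0.2, 1.1]
width: 51.1
gripper_force: 0.0
```

play_rows:
  targets:
    - [0.4,0,0,-1,0]
    - [0.4,0,0,-2.5,0]
    - [0.4,0,0,-4.5,0]
    - [0.4,0,0,-7,0]
    - [0.4,0,0,-10,0]
    - [0.4,0,0,-12,0]
    - [0.4,0,0,-12,0]
    - [0.4,0,0,-12,0]

```text
clock: 13.9
eef_pos: [604.5, 102.1, 298.3]
tool_rot: [3.141, 0.0, 1.592]
force: [0.0, 1.0, -0.7]
width: 51.5
gripper_force: 0.0
```

Run:
```python
from h import *
im,d,P=shot('wrist'); sd,_,PS=shot('side'); im=im.astype(int)
c=np.hstack([cv2.resize(im[40:384,100:440,::-1].astype(np.uint8),(400,400)),cv2.resize(sd[140:240,160:260,::-1],(400,400),interpolation=cv2.INTER_CUBIC)])
cv2.imwrite('pics/w4.png',c)
s=ctrl.read_state(); print(s['eef_pos'],s['force'],s['width'])
z=P[:,:,2]; m=(z>150)&(im.max(2)<60)&(P[:,:,0]>560)&(z<215)
m[300:]=0
q=P[m]; print(np.round(np.percentile(q,[1,50,99],axis=0),1).tolist(),cv2.minAreaRect(q[:,:2].astype(np.float32)))
```

```text
[603.83040238 101.85034568 296.86751756] [ 0.90824169 -0.32836947  0.11423466] 51.372492732510324
[[596.1, 72.3, 167.1], [603.5, 106.1, 190.7], [611.0, 134.3, 192.2]] ((603.1248168945312, 102.57038879394531), (15.586508750915527, 63.554786682128906), 0.9424909949302673)
```

View pics/w4.png

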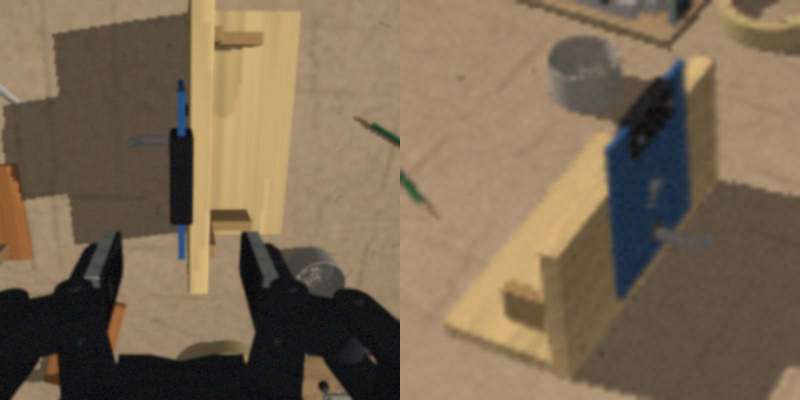

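The left half (wrist) shows the bar at (181,175), parallel to the board and close against it, with the gripper clear. The right half (side) shows the plate hanging upright with the screw head at the top of the slot (655,190). The bar top measures about 190 mm, which is the fully home height.

```bash
python3 -c "
from cell import ctrl
print(ctrl.finish_job())"
```

```text
the job is handed in; nothing more can be done
None
```

The tape holder hangs fully home on the screw and the gripper is clear of it. I handed the job in at about 14 s of robot time, and the highest force I read while hanging it was about 9 N.

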